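# Restock the paint display: four bottles from delivery tray to shaped places

## Task

Move the four white paint bottles out of the cardboard delivery tray onto the black display stand, so that the row on the stand follows the order of its shaped places: each bottle, turned to suit, stands upright and fully home on the floor of the recess that has its own shape (round, square, half-round, oblong). Set the bottles down, do not drop them, and leave the pen cup and the tape roll where they are.

Things in the scene. Friction and masses are not known exactly. Their poses are not given: they have to be found in the camera images.
- bottle_round_mid (a point): Loose round paint bottle standing in a tray bay, turned up to 50 deg: white body a cylinder 48 mm in diameter; straight sides to 60 mm, 76 mm tall with its black 26 mm cap; 0.09 to 0.17 kg. Point: its centre, 38 mm above its underside; z up. Grip here across any diameter.
- bottle_square_mid (a point): Loose square paint bottle standing in a tray bay, turned up to 50 deg: white body 44 x 44 mm square, faces square to x and y; straight sides to 60 mm, 76 mm tall with its black 26 mm cap; 0.09 to 0.17 kg. Point: its centre, 38 mm above its underside; z up. Grip here across x or y.
- bottle_half_mid (a point): Loose half-round paint bottle standing in a tray bay, turned up to 50 deg: white body D-shaped: a flat on the -x side (17 mm from this point), an arc of 28 mm radius on the +x side; 34 mm along x, 56 mm along y; straight sides to 60 mm, 76 mm tall with its black 26 mm cap; 0.09 to 0.17 kg. Point: its centre, 38 mm above its underside; z up. Grip here across x.
- bottle_oblong_mid (a point): Loose oblong paint bottle standing in a tray bay, turned up to 50 deg: white body a rectangle 28 mm along x, 60 mm along y; straight sides to 60 mm, 76 mm tall with its black 26 mm cap; 0.09 to 0.17 kg. Point: its centre, 38 mm above its underside; z up. Grip here across x.
- place_round: Fixed place for the round bottle on the stand: 76 mm square grey plate with a bright rim round a recess, round, 56 mm across. Origin: recess centre, underside of the plate (15 mm above the table), z up. Floor 4 mm and rim top 14 mm above it; a seated bottle's centre is 42 mm above it.
- place_square: Fixed place for the square bottle on the stand: 76 mm square grey plate with a bright rim round a recess, square, 52 x 52 mm along x and y. Origin: recess centre, underside of the plate (15 mm above the table), z up. Floor 4 mm and rim top 14 mm above it; a seated bottle's centre is 42 mm above it.
- place_half: Fixed place for the half-round bottle on the stand: 76 mm square grey plate with a bright rim round a recess, D-shaped, flat wall on the -x side, 42 mm along x, 64 mm along y; the half-round bottle fits with its x along this x. Origin: recess centre, underside of the plate (15 mm above the table), z up. Floor 4 mm and rim top 14 mm above it; a seated bottle's centre is 42 mm above it.
- place_oblong: Fixed place for the oblong bottle on the stand: 76 mm square grey plate with a bright rim round a recess, a rectangle, 36 mm along x, 68 mm along y. Origin: recess centre, underside of the plate (15 mm above the table), z up. Floor 4 mm and rim top 14 mm above it; a seated bottle's centre is 42 mm above it.
- pen_cup: Bystander: dark metal cup of marker pens, 72 mm across, 130 mm tall, loose on the counter on the robot's left. Origin: centre of its underside. (Tray: cardboard, 124 x 412 mm, floor 4 mm, walls and dividers 12 mm high, four bays 100 mm apart.)
- tape_roll: Bystander: brown tape roll lying flat, 90 mm across, 25 mm high, loose on the robot's right. Origin: centre of its underside. (Stand: black slab, 112 x 420 x 15 mm, four places in a row 100 mm apart; tray and stand lie about parallel, either one nearer the robot.)

How it is judged (in metres and radians):
At the end, for the whole second after the job is handed in: Each of the four bottles stands in the place of its own shape: centre within 10 mm of the recess centre, its underside within 5 mm of the recess floor, leaning less than 0.1 rad, at rest (below 0.02 m/s) and released (horizontal distance between bottle_round_mid and place_round below 0.01 m and z of bottle_round_mid in the frame of place_round below 0.047 m and angle between each of bottle_round_mid, bottle_square_mid, bottle_half_mid, bottle_oblong_mid's own z axis and vertical below 0.1 rad and linear speed of each of bottle_round, bottle_square, bottle_half, bottle_oblong below 0.02 m/s and horizontal distance between bottle_square_mid and place_square below 0.01 m and z of bottle_square_mid in the frame of place_square below 0.047 m and horizontal distance between bottle_half_mid and place_half below 0.01 m and z of bottle_half_mid in the frame of place_half below 0.047 m and horizontal distance between bottle_oblong_mid and place_oblong below 0.01 m and z of bottle_oblong_mid in the frame of place_oblong below 0.047 m); the robot touches nothing.
It fails at once if the pen cup is pushed by more than 25 mm (distance of pen_cup from where it was at the start of the episode above 0.025 m).
It fails at once if the tape roll is pushed by more than 25 mm (distance of tape_roll from where it was at the start of the episode above 0.025 m).
It fails at once if a bottle is dropped: let go more than 30 mm above where it would stand ((height (world z) of bottle_round_mid above 0.088 m and contact force between bottle_round and anything else below 0.01 N) or (height (world z) of bottle_square_mid above 0.088 m and contact force between bottle_square and anything else below 0.01 N) or (height (world z) of bottle_half_mid above 0.088 m and contact force between bottle_half and anything else below 0.01 N) or (height (world z) of bottle_oblong_mid above 0.088 m and contact force between bottle_oblong and anything else below 0.01 N)).
It also fails if it takes over 96 s, if anything falls off the work surface, if the arm or the gripper's body presses on something with over 40 N, if the wrist force passes 120 N, or if a joint passes its speed limit or range.

## Robot

A 7-joint arm with a two-finger parallel gripper is mounted at the origin on the work surface. World frame = base frame: x ahead of the robot, y to its left, z up, the work surface at z = 0. Lengths are in mm, angles in degrees, forces in N, time in s.
With the tool pointing down it reaches from about 400 to 850 mm from the base axis. Payload 4.5 kg.
Tool frame: the origin (TCP) lies on the mounting face of the last link; the fingertips stand 173 mm ahead of it and the grasp point (between the pads) lies 155 mm ahead of it; z points along the fingers, y is the line along which they close (so a half turn about z gives the same grasp; the last joint's range is limited). The gripper opens to 85 mm and grips with 20 to 120 N. Pads are 22 mm wide; open, the fingers measure 114 mm over their backs; the gripper's body (76 mm by 85 mm) begins 54 mm behind the grasp point. The pads swing forward as they close: fully open they stand 13 mm farther back than shut.
Start: joints at [-64.698, 39.483, -11.15, 89.685, 9.013, 51.709, -12.324], TCP at [247.849, 573.767, 404.717] pointing down, gripper open.
Joint ranges: [-172.22, 172.22], [-26.19, 119.32], [-84.43, 86.54], [7.71, 146.69], [-57.33, 237.33], [2.42, 119.75], [-152.13, 152.13]. Speed limits (degrees/s): [147.25, 147.25, 180, 180, 180, 180, 180].

## Interface

Orientations are given as [roll, pitch, yaw] about the fixed x, y, z axes, in that order (R = Rz(yaw) Ry(pitch) Rx(roll)).
In Python, from workcell import r, imaging, workorder gives the robot as it stands. The module is installed in compiled form; this text tells all that it offers.
- The arm moves only by the tool apply_moves, never from a script. Its argument "motion" is a list of rows, each an object of numbers: "ax", "ay", "az": the turn, a rotation vector about the tool's x, y, z in rad; "dx", "dy", "dz": the shift along the tool's x, y, z in mm; "grip": the finger opening in mm, from 0 to 85.4. A call has 1 to 12 rows; each row shifts and turns the commanded pose from where the row before left it, along the tool's axes as they then stand; what a row does not reach is not made up. A row lasts 1/10 s, in which the tool goes at most 50 mm and 8.59 degrees, less where a joint would pass 70% of its speed; a pose out of reach is approached as far as the arm can. A call with a gripper value outside its range is refused whole. The fingers move at their own pace and stop on an object; "force" is the grip in N (left out, the last holds). Time passes only in rows, so rows that do not move let the fingers close. It gives the time, the measured TCP pose, the force, the opening and the grip force at its end, in the units of the state.
- r.get_obs(): the state, without advancing time (a new reading comes with each control period).
- imaging.camera(name): name is "scene" or "top" or "wrist"; returns a dict with "color" (480x640x3 uint8, red, green, blue), "intrinsics" (3x3 intrinsics, pixels), "R" (3x3) and "t" (3): a world point X has camera coordinates R X + t; the wrist camera has in their place "T_tool_cam" (4x4, takes a point from camera to tool coordinates, whose origin is the TCP and whose axes are the flange's). Camera axes: x right, y down, z forward; pixel columns grow to the right and rows downward; lengths in mm; the calibration is good to about 2 mm. A picture is of the moment at which its call begins: read the wrist's pose just before it. There is no depth.
- workorder.sign_off(): hands the job in; it is judged then, once.
Trained networks look in the newest picture that a camera, given by its name, has taken for a name from the list of things; names that differ only in an ending like _2 or _b are one class to them, and where a whole thing is asked for, a point or a joint stands for the part that bears it (a point fixed in the world has none). Each returns a list of dicts, best first, with "confidence" (0 to 1); they miss things now and then, are a little off and sometimes report something else, mostly with a low value. They report only what shows in the picture. A call takes as long as a camera call.
- imaging.find_in(query, camera): "location" ([x, y, z] in mm, in the coordinates of the camera as it stood for that picture, good to about 4 mm: the middle of the surface that is visible of it).
- imaging.regions_of(query, camera): "region" (480x640 bool, what is visible of it).
- imaging.place_of(query, camera): "location" ([x, y, z] in mm, in the coordinates of the camera as it stood for that picture, good to about 4 mm: a listed point, or the origin of a listed thing).
The state is a dict: "t": time; "joint_positions": joint angles; "dq": joint speeds; "effort": joint torques, N m; "position": TCP position; "tool_rot": TCP orientation; "wrist_force": force on the tool from outside, world axes, zero at the start; "moment": the same for the moment, N m; "width": opening from 0.0 (shut) to 1.0 (fully open); "gripper_force": force on a finger pad.
Only numpy, scipy, OpenCV 4.12 (cv2) and the standard library are available. Lean on these libraries where they do the work, as an engineer would, in place of code of your own. Each camera call takes 0.05 s, during which the arm holds its last target. There are 200 camera calls.

## Working session

There is one attempt and no reset: what is moved stays moved. The work goes in short steps, Python scripts to look and compute and a tool call to move; the robot and the scene stay as the last step left them, time stands still between calls to the robot, and variables do not carry over. Pictures are saved under pics/ and viewed, at most 14 in all, crops included, and the job is handed in when it is done.

Besides the shell and the picture viewer there is one more tool, called by a JSON object that holds its "name" and its "arguments", one argument or row to a line. apply_moves: Moves the arm, as the interface text tells. Its arguments: {"type":"object","properties":{"motion":{"type":"array","items":{"type":"object","properties":{"ax":{"type":"number"},"ay":{"type":"number"},"az":{"type":"number"},"dx":{"type":"number"},"dy":{"type":"number"},"dz":{"type":"number"},"grip":{"type":"number"}}}},"force":{"type":"number"}},"required":["motion"]}

```bash
mkdir -p pics; cat > h.py <<'E'
import numpy as np, cv2
from workcell import r, imaging, workorder
def cam(n,save=None):
    o=r.get_obs(); c=imaging.camera(n)
    if save: cv2.imwrite('pics/'+save,c['color'][:,:,::-1])
    return o,c
def w(c,p): return c['R'].T@(np.array(p)-c['t'])
E
python3 - <<'E'
from h import *
o,_=cam('scene','s0.png'); o,c=cam('top','t0.png')
print(o); 
for k in ['R','t','intrinsics']: print(np.round(c[k],3).tolist())
for q in ['bottle_round_mid','bottle_square_mid','bottle_half_mid','bottle_oblong_mid','place_round','place_square','place_half','place_oblong','pen_cup','tape_roll']:
    print(q,[(np.round(w(c,d['location']),0).tolist(),round(d['confidence'],2)) for d in imaging.place_of(q,'top')[:3]])
E
```

```text
{'t': 0.05, 'joint_positions': array([-64.69937663,  39.53367803, -11.1445352 ,  89.74535082,
         9.01254382,  51.70887542, -12.32458647]), 'dq': array([-0.03301505,  0.07591816,  0.00267085,  0.01451299,  0.07693016,
       -0.03535205, -0.01606101]), 'effort': array([-3.24937726e-03, -5.41122472e+01, -1.27241369e+00, -1.59183544e+01,
        9.66177264e-03,  4.20416880e-03,  2.48905656e-05]), 'position': array([247.75333747, 573.43696464, 403.87599944]), 'tool_rot': array([-1.79894233e+02,  7.72524721e-03,  1.56640329e+02]), 'wrist_force': array([-0.0797368 ,  0.03135895, -0.62490314]), 'moment': array([-0.01371047,  0.02625061, -0.0045011 ]), 'gripper_force': 0.0, 'width': 1.0014972509811078}
[[-0.016, -1.0, 0.021], [-0.997, 0.015, -0.079], [0.079, -0.022, -0.997]]
[-11.422, 544.489, 1194.955]
[[565.779, 0.0, 315.488], [0.0, 565.779, 249.801], [0.0, 0.0, 1.0]]
bottle_round_mid [([474.0, -157.0, 42.0], 0.67)]
bottle_square_mid [([471.0, 40.0, 43.0], 0.64)]
bottle_half_mid [([495.0, 148.0, 40.0], 0.67)]
bottle_oblong_mid [([463.0, -50.0, 43.0], 0.59)]
place_round [([645.0, 167.0, 14.0], 0.89)]
place_square [([640.0, -133.0, 14.0], 0.89)]
place_half [([644.0, 68.0, 21.0], 0.84), ([590.0, 418.0, -3.0], 0.23)]
place_oblong []
pen_cup [([594.0, 417.0, -6.0], 0.88), ([494.0, 150.0, 42.0], 0.43)]
tape_roll [([494.0, -422.0, 1.0], 0.79)]
```

```bash
python3 -c "
import cv2
i=cv2.imread('pics/t0.png');cv2.imwrite('pics/t0c.png',cv2.resize(i[170:400,180:450],None,fx=2.6,fy=2.6,interpolation=2))"
```

```text
(no output)
```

View pics/t0.png

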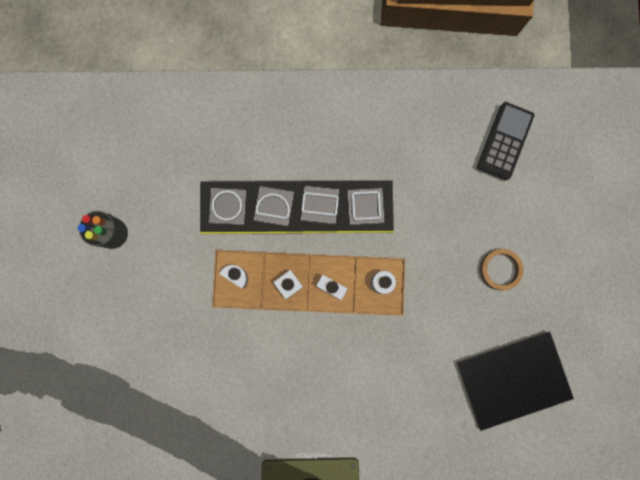

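View pics/t0c.png

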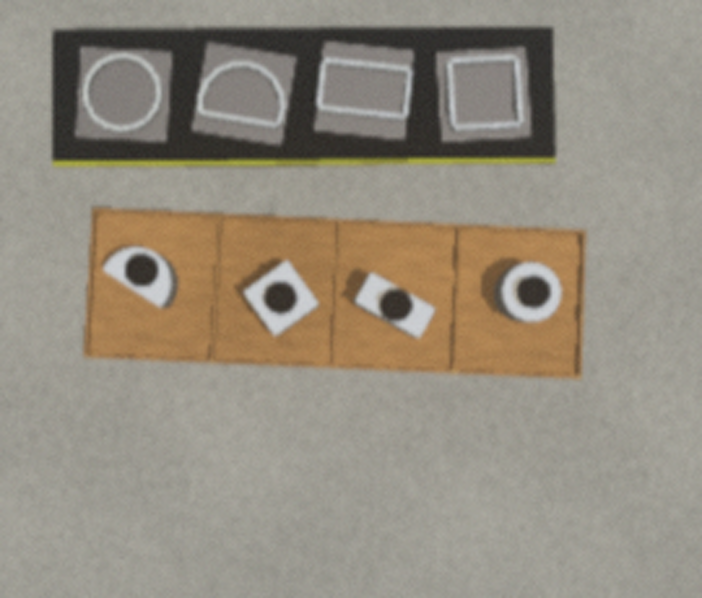

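The top view shows stand places left to right as round (227,205), half (273,206), oblong (320,204) and square (367,205). The tray holds half (234,275), square (288,284), oblong (332,287) and round (384,282). Next I fit rectangles to these outlines.

```bash
cat >> h.py <<'E'
def back(c,uv,z):
    K=c['intrinsics']; uv=np.atleast_2d(uv)
    d=np.c_[(uv-[K[0,2],K[1,2]])/[K[0,0],K[1,1]],np.ones(len(uv))]@c['R']
    C=-c['R'].T@c['t']
    return (C+d*((z-C[2])/d[:,2])[:,None])[:,:2]
def fit(c,roi,z,thr,s=6):
    """roi u0,v0,u1,v1 -> bounding rect of bright blob at height z"""
    u0,v0,u1,v1=[int(x) for x in roi]
    g=c['color'][v0:v1,u0:u1].min(2)
    g=cv2.resize(g,None,fx=s,fy=s,interpolation=cv2.INTER_CUBIC)
    m=(g>thr).astype(np.uint8)
    cs,_=cv2.findContours(m,cv2.RETR_EXTERNAL,cv2.CHAIN_APPROX_NONE)
    cs=[k for k in cs if cv2.contourArea(cv2.convexHull(k))>40*s*s]
    p=np.vstack(cs)[:,0].astype(float)
    uv=(p+.5)/s-.5+[u0,v0]
    W=back(c,uv,z).astype(np.float32)
    (cx,cy),(a,b),th=cv2.minAreaRect(W)
    # angle (deg, world) of the short side, mod 180
    sh=th if a<b else th+90
    sh=(sh+90)%180-90
    return np.round([cx,cy,min(a,b),max(a,b),sh],1), W
E
python3 - <<'E'
from h import *
o,c=cam('top')
print(-c['R'].T@c['t'])
P=dict(round=(227,205),half=(273,206),oblong=(320,204),square=(367,205))
B=dict(half=(234,275),square=(288,284),oblong=(332,287),round=(384,282))
for n,D,z,h in(('place',P,29,21),('bottle',B,64,20)):
  for k,(u,v) in D.items():
    for t in ((170,185) if n=='place' else (165,180,195)):
      try: print(n,k,t,fit(c,(u-h,v-h,u+h,v+h),z,t)[0])
      except Exception as e: print(n,k,t,e)
E
```

```text
[ 448.57171724    7.22194551 1234.19896761]
place round 170 [642.9 169.6  62.5  62.9  76. ]
place round 185 need at least one array to concatenate
place half 170 [642.4  69.4  48.6  70.9 -10.5]
place half 185 need at least one array to concatenate
place oblong 170 [643.9 -29.7  43.4  72.7  -6.8]
place oblong 185 need at least one array to concatenate
place square 170 [ 639.  -128.2   54.9   59.5  -88.3]
place square 185 need at least one array to concatenate
bottle half 165 [493.9 148.7  33.3  54.9 -33.7]
bottle half 180 [493.9 148.7  32.   53.7 -33.6]
bottle half 195 [493.  149.5  28.1  51.4 -33.7]
bottle square 165 [470.6  39.6  42.6  42.9 -54.9]
bottle square 180 [470.6  39.7  41.6  41.7 -54.8]
bottle square 195 [470.6  39.6  39.9  40.1  34.6]
bottle oblong 165 [463.5 -51.   26.6  58.5 -30.3]
bottle oblong 180 [463.6 -51.   25.4  57.5 -30.3]
bottle oblong 195 [463.4 -51.   23.4  56.1 -30.4]
bottle round 165 [ 472.3 -159.9   45.2   45.7   -0.9]
bottle round 180 [ 472.3 -159.9   43.8   45.    -0.9]
bottle round 195 [ 472.1 -160.    42.    42.2    2.6]
```

```bash
cat >> h.py <<'E'
def go(x,y,z,yaw,o=None):
    """print tool shift from the measured pose to target at the target yaw; turn needed"""
    o=o or r.get_obs(); p=o['position']; D=np.array([x,y,z])-p
    s=np.radians(yaw); t=(yaw-o['tool_rot'][2]+180)%360-180
    print('t',round(o['t'],2),'pos',p.round(1),'rot',o['tool_rot'].round(2),'q7',o['joint_positions'][6].round(1))
    print('az total',round(-np.radians(t),4),'then d',np.round([np.cos(s)*D[0]+np.sin(s)*D[1],np.sin(s)*D[0]-np.cos(s)*D[1],-D[2]],1))
E
python3 - <<'E'
from h import *
o,c=cam('top')
P=dict(round=(227,205),half=(273,206),oblong=(320,204),square=(367,205))
for k,(u,v) in P.items():
  for t in (150,160): print(k,t,fit(c,(u-21,v-21,u+21,v+21),29,t)[0])
c=imaging.camera('wrist'); print(c['T_tool_cam'].round(3),c['intrinsics'])
E
```

```text
round 150 [643.2 169.5  64.5  65.3  89.9]
round 160 [643.2 169.5  63.8  63.8  89.3]
half 150 [642.4  69.2  51.4  72.6 -10.4]
half 160 [642.4  69.4  50.1  71.6 -10.3]
oblong 150 [643.9 -30.5  46.1  75.5  -7.2]
oblong 160 [643.9 -30.5  44.7  75.   -6.9]
square 150 [ 639.2 -131.1   61.6   62.5  -87.7]
square 160 [ 639.1 -130.8   60.5   60.9  -88. ]
[[ 1.0000e-03 -9.5200e-01 -3.0700e-01  7.9196e+01]
 [ 1.0000e+00  1.0000e-03 -0.0000e+00 -3.8300e-01]
 [ 1.0000e-03 -3.0700e-01  9.5200e-01  3.1701e+01]
 [ 0.0000e+00  0.0000e+00  0.0000e+00  1.0000e+00]] [[391.85121167   0.         318.62673173]
 [  0.         391.85121167 243.6983904 ]
 [  0.           0.           1.        ]]
```

{"name": "apply_moves", "arguments": {
  "motion": [
    {"az":0.146},
    {"az":0.146},
    {"az":0.146},
    {"az":0.146},
    {"az":0.146},
    {"az":0.146},
    {"az":0.146},
    {"az":0.146},
    {"az":0.146},
    {"az":0.146},
    {"az":0.146},
    {"az":0.146}
  ]
}}

```text
$.motion[0]: bad value
```

```bash
python3 -c "
from h import *
go(493.9,148.7,300,56.3)"
```

```text
t 0.75 pos [247.8 573.8 404.7] rot [179.99  -0.   156.64] q7 -12.3
az total 1.7512 then d [-217.1  440.6  104.7]
```

{"name": "apply_moves", "arguments": {
  "motion": [
    {"ax":0,"ay":0,"az":0.146,"dx":0,"dy":0,"dz":0,"grip":75},
    {"ax":0,"ay":0,"az":0.146,"dx":0,"dy":0,"dz":0,"grip":75},
    {"ax":0,"ay":0,"az":0.146,"dx":0,"dy":0,"dz":0,"grip":75},
    {"ax":0,"ay":0,"az":0.146,"dx":0,"dy":0,"dz":0,"grip":75},
    {"ax":0,"ay":0,"az":0.146,"dx":0,"dy":0,"dz":0,"grip":75},
    {"ax":0,"ay":0,"az":0.146,"dx":0,"dy":0,"dz":0,"grip":75},
    {"ax":0,"ay":0,"az":0.146,"dx":0,"dy":0,"dz":0,"grip":75},
    {"ax":0,"ay":0,"az":0.146,"dx":0,"dy":0,"dz":0,"grip":75},
    {"ax":0,"ay":0,"az":0.146,"dx":0,"dy":0,"dz":0,"grip":75},
    {"ax":0,"ay":0,"az":0.146,"dx":0,"dy":0,"dz":0,"grip":75},
    {"ax":0,"ay":0,"az":0.146,"dx":0,"dy":0,"dz":0,"grip":75},
    {"ax":0,"ay":0,"az":0.146,"dx":0,"dy":0,"dz":0,"grip":75}
  ],
  "force": 40
}}

```text
t: 1.95
position: [247.7, 573.8, 404.7]
tool_rot: [-180.0, -0.0, 55.9]
wrist_force: [-0.8, 0.1, -0.5]
width: 0.879
gripper_force: 0.0
```

```bash
python3 -c "
from h import *
go(493.9,148.7,300,56.3)"
```

```text
t 1.95 pos [247.7 573.8 404.7] rot [-1.7998e+02 -1.0000e-02  5.5930e+01] q7 -91.2
az total -0.0064 then d [-217.1  440.8  104.7]
```

{"name": "apply_moves", "arguments": {
  "motion": [
    {"ax":0,"ay":0,"az":-0.006,"dx":-19.7,"dy":40.1,"dz":9.5,"grip":75},
    {"ax":0,"ay":0,"az":0,"dx":-19.7,"dy":40.1,"dz":9.5,"grip":75},
    {"ax":0,"ay":0,"az":0,"dx":-19.7,"dy":40.1,"dz":9.5,"grip":75},
    {"ax":0,"ay":0,"az":0,"dx":-19.7,"dy":40.1,"dz":9.5,"grip":75},
    {"ax":0,"ay":0,"az":0,"dx":-19.7,"dy":40.1,"dz":9.5,"grip":75},
    {"ax":0,"ay":0,"az":0,"dx":-19.7,"dy":40.1,"dz":9.5,"grip":75},
    {"ax":0,"ay":0,"az":0,"dx":-19.7,"dy":40.1,"dz":9.5,"grip":75},
    {"ax":0,"ay":0,"az":0,"dx":-19.7,"dy":40.1,"dz":9.5,"grip":75},
    {"ax":0,"ay":0,"az":0,"dx":-19.7,"dy":40.1,"dz":9.5,"grip":75},
    {"ax":0,"ay":0,"az":0,"dx":-19.7,"dy":40.1,"dz":9.5,"grip":75},
    {"ax":0,"ay":0,"az":0,"dx":-19.7,"dy":40.1,"dz":9.5,"grip":75},
    {"ax":0,"ay":0,"az":0,"dx":0,"dy":0,"dz":0,"grip":75}
  ]
}}

```text
t: 3.15
position: [499.6, 142.4, 299.7]
tool_rot: [179.7, 0.1, 55.9]
wrist_force: [-0.3, -0.9, 0.1]
width: 0.88
gripper_force: 0.0
```

```bash
cat >> h.py <<'E'
from scipy.spatial.transform import Rotation as Ro
def wcam(save=None):
    o,c=cam('wrist',save); T=np.eye(4)
    T[:3,:3]=Ro.from_euler('xyz',o['tool_rot'],degrees=True).as_matrix(); T[:3,3]=o['position']
    M=np.linalg.inv(T@c['T_tool_cam']); c['R'],c['t']=M[:3,:3],M[:3,3]
    return o,c
def px(c,X):
    q=c['intrinsics']@(c['R']@np.array(X,float)+c['t']); return q[:2]/q[2]
E
python3 -c "
from h import *
o,c=wcam('w0.png'); go(493.9,148.7,197,56.3,o)
u,v=px(c,(493.9,148.7,64)); print(u,v)
for t in (150,170): print(fit(c,(u-75,v-75,u+75,v+75),64,t)[0])
"
```

```text
t 3.15 pos [499.6 142.4 299.7] rot [1.7973e+02 1.5000e-01 5.5900e+01] q7 -44.5
az total -0.007 then d [  2.   -8.2 102.7]
302.58160704605234 260.2351898460088
[474.  144.   45.6  85.6 -62. ]
[488.6 141.5  33.6  36.  -34.3]
```

View pics/w0.png

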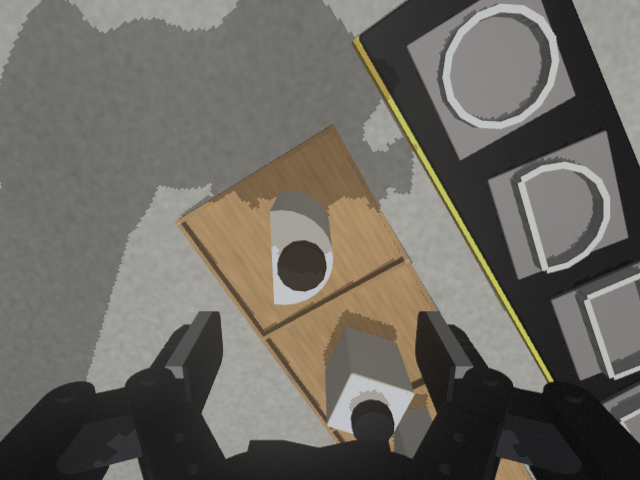

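{"name": "apply_moves", "arguments": {
  "motion": [
    {"ax":0,"ay":0,"az":-0.007,"dx":2,"dy":-8.2,"dz":0,"grip":75},
    {"ax":0,"ay":0,"az":0,"dx":0,"dy":0,"dz":30,"grip":75},
    {"ax":0,"ay":0,"az":0,"dx":0,"dy":0,"dz":30,"grip":75},
    {"ax":0,"ay":0,"az":0,"dx":0,"dy":0,"dz":30,"grip":75},
    {"ax":0,"ay":0,"az":0,"dx":0,"dy":0,"dz":12,"grip":75},
    {"ax":0,"ay":0,"az":0,"dx":0,"dy":0,"dz":0,"grip":75},
    {"ax":0,"ay":0,"az":0,"dx":0,"dy":0,"dz":0,"grip":75}
  ]
}}

```text
t: 3.9
position: [490.7, 157.2, 199.0]
tool_rot: [180.0, -0.1, 57.1]
wrist_force: [-0.1, -0.1, 0.2]
width: 0.876
gripper_force: 0.0
```

```bash
python3 -c "
from h import *
go(493.9,148.7,197,56.3)"
```

```text
t 3.9 pos [490.7 157.2 199. ] rot [ 1.7999e+02 -6.0000e-02  5.7090e+01] q7 -43.8
az total 0.0138 then d [-5.3  7.3  2. ]
```

{"name": "apply_moves", "arguments": {
  "motion": [
    {"ax":0,"ay":0,"az":0.014,"dx":-5.3,"dy":7.3,"dz":2,"grip":75},
    {"ax":0,"ay":0,"az":0,"dx":0,"dy":0,"dz":0,"grip":75},
    {"ax":0,"ay":0,"az":0,"dx":0,"dy":0,"dz":0,"grip":60},
    {"ax":0,"ay":0,"az":0,"dx":0,"dy":0,"dz":0,"grip":45},
    {"ax":0,"ay":0,"az":0,"dx":0,"dy":0,"dz":0,"grip":20},
    {"ax":0,"ay":0,"az":0,"dx":0,"dy":0,"dz":0,"grip":20},
    {"ax":0,"ay":0,"az":0,"dx":0,"dy":0,"dz":0,"grip":20},
    {"ax":0,"ay":0,"az":0,"dx":0,"dy":0,"dz":0,"grip":20},
    {"ax":0,"ay":0,"az":0,"dx":0,"dy":0,"dz":0,"grip":20}
  ],
  "force": 40
}}

```text
t: 4.8
position: [494.0, 147.8, 196.6]
tool_rot: [-180.0, -0.0, 56.2]
wrist_force: [-0.2, 0.5, 5.3]
width: 0.391
gripper_force: 40.0
```

```bash
python3 -c "
from h import *
go(493.9,148.7,197,56.3)"
```

```text
t 4.8 pos [494.  147.8 196.6] rot [-1.80e+02 -2.00e-02  5.62e+01] q7 -43.6
az total -0.0017 then d [ 0.7 -0.6 -0.4]
```

{"name": "apply_moves", "arguments": {
  "motion": [
    {"ax":0,"ay":0,"az":0,"dx":0,"dy":0,"dz":-20,"grip":20},
    {"ax":0,"ay":0,"az":0,"dx":0,"dy":0,"dz":-30,"grip":20},
    {"ax":0,"ay":0,"az":-0.136,"dx":0,"dy":0,"dz":-10,"grip":20},
    {"ax":0,"ay":0,"az":-0.136,"dx":0,"dy":0,"dz":0,"grip":20},
    {"ax":0,"ay":0,"az":-0.136,"dx":0,"dy":0,"dz":0,"grip":20},
    {"ax":0,"ay":0,"az":0,"dx":-10.2,"dy":32,"dz":0,"grip":20},
    {"ax":0,"ay":0,"az":0,"dx":-10.2,"dy":32,"dz":0,"grip":20},
    {"ax":0,"ay":0,"az":0,"dx":-10.2,"dy":32,"dz":0,"grip":20},
    {"ax":0,"ay":0,"az":0,"dx":-10.2,"dy":32,"dz":0,"grip":20},
    {"ax":0,"ay":0,"az":0,"dx":-10.2,"dy":32,"dz":0,"grip":20},
    {"ax":0,"ay":0,"az":0,"dx":0,"dy":0,"dz":0,"grip":20},
    {"ax":0,"ay":0,"az":0,"dx":0,"dy":0,"dz":0,"grip":20}
  ]
}}

```text
t: 6.0
position: [642.0, 67.9, 255.4]
tool_rot: [-179.9, 0.0, 79.5]
wrist_force: [0.1, -0.1, -2.2]
width: 0.393
gripper_force: 40.5
```

{"name": "apply_moves", "arguments": {
  "motion": [
    {"ax":0,"ay":0,"az":0,"dx":0,"dy":0,"dz":0,"grip":20},
    {"ax":0,"ay":0,"az":0,"dx":0,"dy":0,"dz":0,"grip":20},
    {"ax":0,"ay":0,"az":0,"dx":0,"dy":0,"dz":0,"grip":20}
  ]
}}

```text
t: 6.3
position: [641.5, 69.4, 256.1]
tool_rot: [-179.9, -0.0, 79.7]
wrist_force: [0.2, -0.4, -1.8]
width: 0.39
gripper_force: 40.5
```

```bash
python3 -c "
from h import *
o,c=wcam('w1.png'); go(642.4,69.4,211.5,79.6,o)
print(px(c,(642.4,69.4,29)))"
```

```text
t 6.3 pos [641.5  69.4 256.1] rot [-1.7994e+02 -1.0000e-02  7.9660e+01] q7 -21.7
az total 0.001 then d [ 0.1  0.9 44.6]
[321.93305322 270.6461325 ]
```

View pics/w1.png

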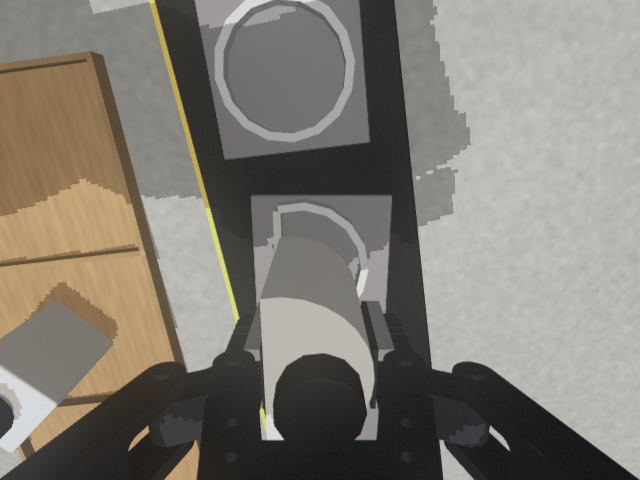

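{"name": "apply_moves", "arguments": {
  "motion": [
    {"ax":0,"ay":0,"az":0,"dx":-0.6,"dy":0.9,"dz":15,"grip":20},
    {"ax":0,"ay":0,"az":0,"dx":0,"dy":0,"dz":10,"grip":20},
    {"ax":0,"ay":0,"az":0,"dx":0,"dy":0,"dz":7,"grip":20},
    {"ax":0,"ay":0,"az":0,"dx":0,"dy":0,"dz":5,"grip":20},
    {"ax":0,"ay":0,"az":0,"dx":0,"dy":0,"dz":4,"grip":20},
    {"ax":0,"ay":0,"az":0,"dx":0,"dy":0,"dz":3,"grip":20},
    {"ax":0,"ay":0,"az":0,"dx":0,"dy":0,"dz":0,"grip":20},
    {"ax":0,"ay":0,"az":0,"dx":0,"dy":0,"dz":0,"grip":20}
  ]
}}

```text
t: 7.15
position: [643.1, 67.8, 212.4]
tool_rot: [180.0, -0.0, 79.6]
wrist_force: [-0.0, -0.1, -1.7]
width: 0.391
gripper_force: 40.5
```

{"name": "apply_moves", "arguments": {
  "motion": [
    {"ax":0,"ay":0,"az":0,"dx":0,"dy":0,"dz":0.7,"grip":20},
    {"ax":0,"ay":0,"az":0,"dx":0,"dy":0,"dz":0,"grip":20},
    {"ax":0,"ay":0,"az":0,"dx":0,"dy":0,"dz":0,"grip":75},
    {"ax":0,"ay":0,"az":0,"dx":0,"dy":0,"dz":0,"grip":75},
    {"ax":0,"ay":0,"az":0,"dx":0,"dy":0,"dz":0,"grip":75},
    {"ax":0,"ay":0,"az":0,"dx":0,"dy":0,"dz":0,"grip":75},
    {"ax":0,"ay":0,"az":0,"dx":0,"dy":0,"dz":-30,"grip":75},
    {"ax":0,"ay":0,"az":0,"dx":0,"dy":0,"dz":-30,"grip":75},
    {"ax":0,"ay":0,"az":0,"dx":0,"dy":0,"dz":-30,"grip":75},
    {"ax":0,"ay":0,"az":0,"dx":0,"dy":0,"dz":0,"grip":75}
  ]
}}

```text
t: 8.15
position: [644.7, 67.9, 306.0]
tool_rot: [179.5, -0.2, 79.6]
wrist_force: [0.4, -0.1, 0.9]
width: 0.877
gripper_force: 0.0
```

```bash
python3 -c "
from h import *
o,c=wcam('w2.png'); go(470.6,39.6,300,125.1,o)
print(px(c,(642.4,69.4,79)))
o,c=cam('top')
u,v=px(c,(642.4,69.4,79));print(u,v)
for t in (165,180): print(fit(c,(u-14,v-18,u+14,v+18),79,t)[0])
for n in ['half','square','oblong','round']: print(n,[(w(c,d['location']).round(0),round(d['confidence'],2)) for d in imaging.place_of('bottle_%s_mid'%n,'top')[:2]])
"
```

```text
t 8.15 pos [644.7  67.9 306. ] rot [ 1.7953e+02 -1.6000e-01  7.9560e+01] q7 -21.5
az total -0.7949 then d [  77.  -158.7    6. ]
[311.60790559 270.150785  ]
271.96976147712707 200.72919840784266Traceback (most recent call last):
  File "<string>", line 7, in <module>
    for t in (165,180): print(fit(c,(u-14,v-18,u+14,v+18),79,t)[0])
                              ~~~^^^^^^^^^^^^^^^^^^^^^^^^^^^^^^
  File "h.py", line 21, in fit
    p=np.vstack(cs)[:,0].astype(float)
      ~~~~~~~~~^^^^
    return _nx.concatenate(arrs, 0, dtype=dtype, casting=casting)
           ~~~~~~~~~~~~~~~^^^^^^^^^^^^^^^^^^^^^^^^^^^^^^^^^^^^^^^
ValueError: need at least one array to concatenate
```

View pics/w2.png

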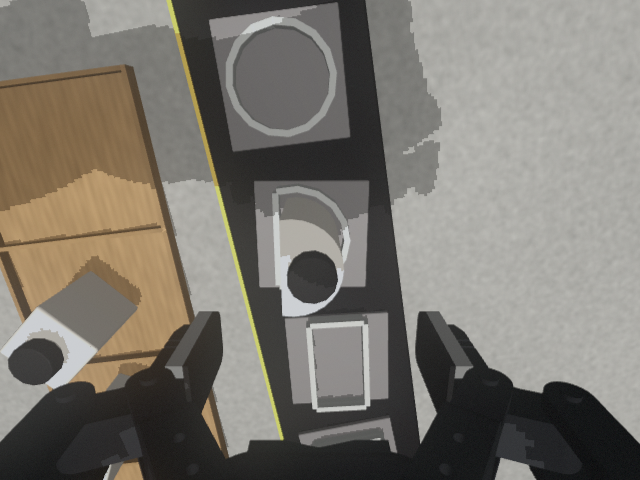

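{"name": "apply_moves", "arguments": {
  "motion": [
    {"ax":0,"ay":0,"az":-0.1325,"dx":0,"dy":0,"dz":0,"grip":75},
    {"ax":0,"ay":0,"az":-0.1325,"dx":0,"dy":0,"dz":0,"grip":75},
    {"ax":0,"ay":0,"az":-0.1325,"dx":0,"dy":0,"dz":0,"grip":75},
    {"ax":0,"ay":0,"az":-0.1325,"dx":0,"dy":0,"dz":0,"grip":75},
    {"ax":0,"ay":0,"az":-0.1325,"dx":0,"dy":0,"dz":0,"grip":75},
    {"ax":0,"ay":0,"az":-0.1325,"dx":0,"dy":0,"dz":0,"grip":75},
    {"ax":0,"ay":0,"az":0,"dx":15.1,"dy":-31.5,"dz":0,"grip":75},
    {"ax":0,"ay":0,"az":0,"dx":15.1,"dy":-31.5,"dz":0,"grip":75},
    {"ax":0,"ay":0,"az":0,"dx":15.1,"dy":-31.5,"dz":0,"grip":75},
    {"ax":0,"ay":0,"az":0,"dx":15.1,"dy":-31.5,"dz":0,"grip":75},
    {"ax":0,"ay":0,"az":0,"dx":15.1,"dy":-31.5,"dz":0,"grip":75}
  ]
}}

```text
t: 9.35
position: [468.7, 38.5, 300.5]
tool_rot: [-179.9, -0.1, 125.1]
wrist_force: [0.1, 0.6, -0.2]
width: 0.878
gripper_force: 0.0
```

{"name": "apply_moves", "arguments": {
  "motion": [
    {"ax":0,"ay":0,"az":0,"dx":0,"dy":0,"dz":20,"grip":75},
    {"ax":0,"ay":0,"az":0,"dx":0,"dy":0,"dz":20,"grip":75},
    {"ax":0,"ay":0,"az":0,"dx":0,"dy":0,"dz":0,"grip":75},
    {"ax":0,"ay":0,"az":0,"dx":0,"dy":0,"dz":0,"grip":75},
    {"ax":0,"ay":0,"az":0,"dx":0,"dy":0,"dz":0,"grip":75}
  ]
}}

```text
t: 9.85
position: [470.9, 39.0, 261.7]
tool_rot: [180.0, -0.0, 125.1]
wrist_force: [-0.5, -0.4, 0.1]
width: 0.872
gripper_force: 0.0
```

```bash
python3 -c "
from h import *
go(470.6,39.6,197,125.1)"
```

```text
t 9.85 pos [470.9  39.  261.7] rot [ 1.7998e+02 -1.0000e-02  1.2512e+02] q7 4.6
az total 0.0003 then d [ 0.7  0.1 64.7]
```

{"name": "apply_moves", "arguments": {
  "motion": [
    {"ax":0,"ay":0,"az":0,"dx":0.7,"dy":0.1,"dz":25,"grip":75},
    {"ax":0,"ay":0,"az":0,"dx":0,"dy":0,"dz":25,"grip":75},
    {"ax":0,"ay":0,"az":0,"dx":0,"dy":0,"dz":14.5,"grip":75},
    {"ax":0,"ay":0,"az":0,"dx":0,"dy":0,"dz":0,"grip":75},
    {"ax":0,"ay":0,"az":0,"dx":0,"dy":0,"dz":0,"grip":75},
    {"ax":0,"ay":0,"az":0,"dx":0,"dy":0,"dz":0,"grip":55},
    {"ax":0,"ay":0,"az":0,"dx":0,"dy":0,"dz":0,"grip":25},
    {"ax":0,"ay":0,"az":0,"dx":0,"dy":0,"dz":0,"grip":25},
    {"ax":0,"ay":0,"az":0,"dx":0,"dy":0,"dz":0,"grip":25},
    {"ax":0,"ay":0,"az":0,"dx":0,"dy":0,"dz":0,"grip":25}
  ]
}}

```text
t: 10.85
position: [470.8, 39.6, 198.0]
tool_rot: [179.9, 0.0, 125.1]
wrist_force: [0.4, -0.1, 6.2]
width: 0.511
gripper_force: 40.4
```

```bash
python3 -c "
from h import *
go(470.6,39.6,197,125.1)
go(639.1,-131,257,92)"
```

```text
t 10.85 pos [470.8  39.6 198. ] rot [1.7989e+02 5.0000e-02 1.2512e+02] q7 3.0
az total 0.0003 then d [ 0.1 -0.2  1. ]
t 10.85 pos [470.8  39.6 198. ] rot [1.7989e+02 5.0000e-02 1.2512e+02] q7 3.0
az total 0.578 then d [-176.4  162.3  -59. ]
```

{"name": "apply_moves", "arguments": {
  "motion": [
    {"ax":0,"ay":0,"az":0,"dx":0,"dy":0,"dz":-20,"grip":25},
    {"ax":0,"ay":0,"az":0,"dx":0,"dy":0,"dz":-35,"grip":25},
    {"ax":0,"ay":0,"az":0,"dx":0,"dy":0,"dz":-35,"grip":25},
    {"ax":0,"ay":0,"az":0.1445,"dx":0,"dy":0,"dz":0,"grip":25},
    {"ax":0,"ay":0,"az":0.1445,"dx":0,"dy":0,"dz":0,"grip":25},
    {"ax":0,"ay":0,"az":0.1445,"dx":0,"dy":0,"dz":0,"grip":25},
    {"ax":0,"ay":0,"az":0.1445,"dx":0,"dy":0,"dz":0,"grip":25},
    {"ax":0,"ay":0,"az":0,"dx":-35.3,"dy":32.5,"dz":0,"grip":25},
    {"ax":0,"ay":0,"az":0,"dx":-35.3,"dy":32.5,"dz":0,"grip":25},
    {"ax":0,"ay":0,"az":0,"dx":-35.3,"dy":32.5,"dz":0,"grip":25},
    {"ax":0,"ay":0,"az":0,"dx":-35.3,"dy":32.5,"dz":0,"grip":25},
    {"ax":0,"ay":0,"az":0,"dx":-35.3,"dy":32.5,"dz":0,"grip":25}
  ]
}}

```text
t: 12.05
position: [639.7, -132.9, 287.5]
tool_rot: [-180.0, -0.0, 92.0]
wrist_force: [1.3, 0.7, -1.8]
width: 0.508
gripper_force: 41.3
```

{"name": "apply_moves", "arguments": {
  "motion": [
    {"ax":0,"ay":0,"az":0,"dx":0,"dy":0,"dz":15,"grip":25},
    {"ax":0,"ay":0,"az":0,"dx":0,"dy":0,"dz":15,"grip":25},
    {"ax":0,"ay":0,"az":0,"dx":0,"dy":0,"dz":0,"grip":25},
    {"ax":0,"ay":0,"az":0,"dx":0,"dy":0,"dz":0,"grip":25},
    {"ax":0,"ay":0,"az":0,"dx":0,"dy":0,"dz":0,"grip":25},
    {"ax":0,"ay":0,"az":0,"dx":0,"dy":0,"dz":0,"grip":25}
  ]
}}

```text
t: 12.65
position: [639.0, -130.4, 257.8]
tool_rot: [179.9, -0.0, 92.1]
wrist_force: [0.5, 0.1, -1.3]
width: 0.509
gripper_force: 41.4
```

```bash
python3 -c "
from h import *
o,c=wcam('w3.png')
go(639.1,-131,213,92,o);print(px(c,(639.1,-131,29)))"
```

```text
t 12.65 pos [ 639.  -130.4  257.8] rot [ 1.7995e+02 -1.0000e-02  9.2070e+01] q7 1.9
az total 0.0013 then d [-0.6  0.  44.8]
[319.65691206 271.02742604]
```

View pics/w3.png

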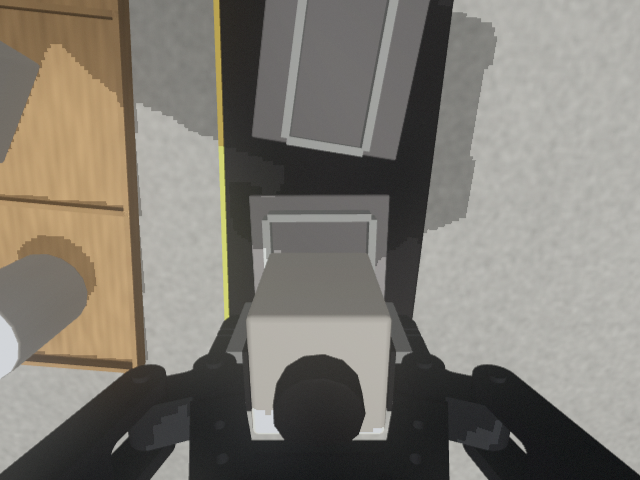

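{"name": "apply_moves", "arguments": {
  "motion": [
    {"ax":0,"ay":0,"az":0,"dx":-0.6,"dy":0,"dz":15,"grip":25},
    {"ax":0,"ay":0,"az":0,"dx":0,"dy":0,"dz":10,"grip":25},
    {"ax":0,"ay":0,"az":0,"dx":0,"dy":0,"dz":7,"grip":25},
    {"ax":0,"ay":0,"az":0,"dx":0,"dy":0,"dz":5,"grip":25},
    {"ax":0,"ay":0,"az":0,"dx":0,"dy":0,"dz":4,"grip":25},
    {"ax":0,"ay":0,"az":0,"dx":0,"dy":0,"dz":3,"grip":25},
    {"ax":0,"ay":0,"az":0,"dx":0,"dy":0,"dz":0,"grip":25},
    {"ax":0,"ay":0,"az":0,"dx":0,"dy":0,"dz":0,"grip":25}
  ]
}}

```text
t: 13.5
position: [639.2, -131.8, 213.1]
tool_rot: [180.0, -0.0, 92.0]
wrist_force: [0.7, 0.0, -1.4]
width: 0.508
gripper_force: 41.5
```

{"name": "apply_moves", "arguments": {
  "motion": [
    {"ax":0,"ay":0,"az":0,"dx":0,"dy":0,"dz":0.5,"grip":25},
    {"ax":0,"ay":0,"az":0,"dx":0,"dy":0,"dz":0,"grip":25},
    {"ax":0,"ay":0,"az":0,"dx":0,"dy":0,"dz":0,"grip":75},
    {"ax":0,"ay":0,"az":0,"dx":0,"dy":0,"dz":0,"grip":75},
    {"ax":0,"ay":0,"az":0,"dx":0,"dy":0,"dz":0,"grip":75},
    {"ax":0,"ay":0,"az":0,"dx":0,"dy":0,"dz":0,"grip":75},
    {"ax":0,"ay":0,"az":0,"dx":0,"dy":0,"dz":-30,"grip":75},
    {"ax":0,"ay":0,"az":0,"dx":0,"dy":0,"dz":-30,"grip":75},
    {"ax":0,"ay":0,"az":0,"dx":0,"dy":0,"dz":-30,"grip":75},
    {"ax":0,"ay":0,"az":0,"dx":0,"dy":0,"dz":0,"grip":75},
    {"ax":0,"ay":0,"az":0,"dx":0,"dy":0,"dz":0,"grip":75},
    {"ax":0,"ay":0,"az":0,"dx":0,"dy":0,"dz":0,"grip":75}
  ]
}}

```text
t: 14.7
position: [638.4, -131.6, 301.3]
tool_rot: [-179.9, -0.0, 92.0]
wrist_force: [0.6, 0.3, 0.3]
width: 0.878
gripper_force: 0.0
```

```bash
python3 -c "
from h import *
o,c=wcam('w4.png'); go(463.5,-51,300,59.7,o)
print(px(c,(639.1,-131,79)))"
```

```text
t 14.7 pos [ 638.4 -131.6  301.3] rot [-1.7986e+02 -3.0000e-02  9.2010e+01] q7 2.5
az total 0.5639 then d [ -18.6 -191.7    1.3]
[322.4454089  273.58611776]
```

View pics/w4.png

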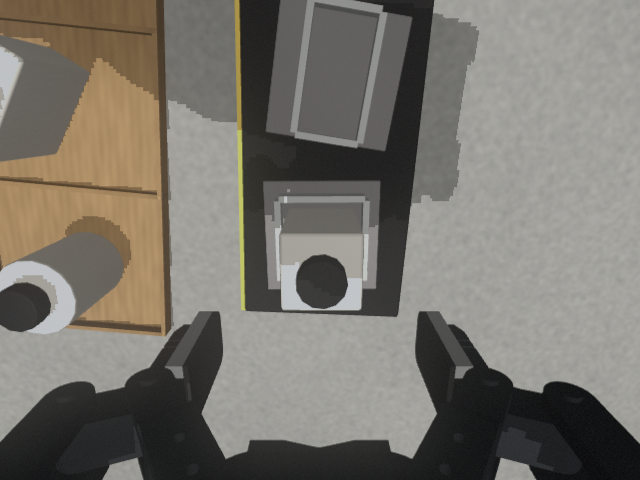

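{"name": "apply_moves", "arguments": {
  "motion": [
    {"ax":0,"ay":0,"az":0.141,"dx":0,"dy":0,"dz":0,"grip":70},
    {"ax":0,"ay":0,"az":0.141,"dx":0,"dy":0,"dz":0,"grip":70},
    {"ax":0,"ay":0,"az":0.141,"dx":0,"dy":0,"dz":0,"grip":70},
    {"ax":0,"ay":0,"az":0.141,"dx":0,"dy":0,"dz":0,"grip":70},
    {"ax":0,"ay":0,"az":0,"dx":-3.7,"dy":-38.3,"dz":0,"grip":70},
    {"ax":0,"ay":0,"az":0,"dx":-3.7,"dy":-38.3,"dz":0,"grip":70},
    {"ax":0,"ay":0,"az":0,"dx":-3.7,"dy":-38.3,"dz":0,"grip":70},
    {"ax":0,"ay":0,"az":0,"dx":-3.7,"dy":-38.3,"dz":0,"grip":70},
    {"ax":0,"ay":0,"az":0,"dx":-3.7,"dy":-38.3,"dz":0,"grip":70},
    {"ax":0,"ay":0,"az":0,"dx":0,"dy":0,"dz":20,"grip":70},
    {"ax":0,"ay":0,"az":0,"dx":0,"dy":0,"dz":20,"grip":70}
  ]
}}

```text
t: 15.85
position: [463.3, -50.4, 261.9]
tool_rot: [-179.9, 0.0, 59.8]
wrist_force: [1.2, 0.2, -0.6]
width: 0.818
gripper_force: 0.0
```

{"name": "apply_moves", "arguments": {
  "motion": [
    {"ax":0,"ay":0,"az":0,"dx":0,"dy":0,"dz":0,"grip":70},
    {"ax":0,"ay":0,"az":0,"dx":0,"dy":0,"dz":0,"grip":70},
    {"ax":0,"ay":0,"az":0,"dx":0,"dy":0,"dz":0,"grip":70},
    {"ax":0,"ay":0,"az":0,"dx":0,"dy":0,"dz":0,"grip":70}
  ]
}}

```text
t: 16.25
position: [464.6, -51.2, 263.0]
tool_rot: [179.9, -0.0, 59.7]
wrist_force: [0.3, -0.1, 0.5]
width: 0.82
gripper_force: 0.0
```

```bash
python3 -c "
from h import *
go(463.5,-51,197,59.7)"
```

```text
t 16.25 pos [464.6 -51.2 263. ] rot [ 1.7994e+02 -3.0000e-02  5.9680e+01] q7 -26.7
az total -0.0004 then d [-0.4 -1.1 66. ]
```

{"name": "apply_moves", "arguments": {
  "motion": [
    {"ax":0,"ay":0,"az":0,"dx":-0.4,"dy":-1,"dz":25,"grip":70},
    {"ax":0,"ay":0,"az":0,"dx":0,"dy":0,"dz":25,"grip":70},
    {"ax":0,"ay":0,"az":0,"dx":0,"dy":0,"dz":15.5,"grip":70},
    {"ax":0,"ay":0,"az":0,"dx":0,"dy":0,"dz":0,"grip":70},
    {"ax":0,"ay":0,"az":0,"dx":0,"dy":0,"dz":0,"grip":70},
    {"ax":0,"ay":0,"az":0,"dx":0,"dy":0,"dz":0,"grip":45},
    {"ax":0,"ay":0,"az":0,"dx":0,"dy":0,"dz":0,"grip":30},
    {"ax":0,"ay":0,"az":0,"dx":0,"dy":0,"dz":0,"grip":15},
    {"ax":0,"ay":0,"az":0,"dx":0,"dy":0,"dz":0,"grip":15},
    {"ax":0,"ay":0,"az":0,"dx":0,"dy":0,"dz":0,"grip":15},
    {"ax":0,"ay":0,"az":0,"dx":0,"dy":0,"dz":0,"grip":15}
  ]
}}

```text
t: 17.35
position: [463.5, -50.9, 197.8]
tool_rot: [179.9, -0.0, 59.7]
wrist_force: [-0.6, -0.2, 7.7]
width: 0.325
gripper_force: 39.6
```

```bash
python3 -c "
from h import *
go(463.5,-51,197,59.7)
go(643.9,-30.5,257,83)"
```

```text
t 17.35 pos [463.5 -50.9 197.8] rot [ 1.7993e+02 -4.0000e-02  5.9690e+01] q7 -26.7
az total -0.0001 then d [-0.1  0.   0.8]
t 17.35 pos [463.5 -50.9 197.8] rot [ 1.7993e+02 -4.0000e-02  5.9690e+01] q7 -26.7
az total -0.4068 then d [ 42.3 176.6 -59.2]
```

{"name": "apply_moves", "arguments": {
  "motion": [
    {"ax":0,"ay":0,"az":0,"dx":0,"dy":0,"dz":-20,"grip":15},
    {"ax":0,"ay":0,"az":0,"dx":0,"dy":0,"dz":-30,"grip":15},
    {"ax":0,"ay":0,"az":-0.1356,"dx":0,"dy":0,"dz":-10,"grip":15},
    {"ax":0,"ay":0,"az":-0.1356,"dx":0,"dy":0,"dz":0,"grip":15},
    {"ax":0,"ay":0,"az":-0.1356,"dx":0,"dy":0,"dz":0,"grip":15},
    {"ax":0,"ay":0,"az":0,"dx":8.5,"dy":35.3,"dz":0,"grip":15},
    {"ax":0,"ay":0,"az":0,"dx":8.5,"dy":35.3,"dz":0,"grip":15},
    {"ax":0,"ay":0,"az":0,"dx":8.5,"dy":35.3,"dz":0,"grip":15},
    {"ax":0,"ay":0,"az":0,"dx":8.5,"dy":35.3,"dz":0,"grip":15},
    {"ax":0,"ay":0,"az":0,"dx":8.5,"dy":35.3,"dz":0,"grip":15},
    {"ax":0,"ay":0,"az":0,"dx":0,"dy":0,"dz":0,"grip":15},
    {"ax":0,"ay":0,"az":0,"dx":0,"dy":0,"dz":0,"grip":15}
  ]
}}

```text
t: 18.55
position: [643.4, -30.1, 256.5]
tool_rot: [-179.9, 0.0, 83.0]
wrist_force: [-0.3, -0.1, -1.3]
width: 0.326
gripper_force: 39.9
```

{"name": "apply_moves", "arguments": {
  "motion": [
    {"ax":0,"ay":0,"az":0,"dx":0,"dy":0,"dz":0,"grip":15},
    {"ax":0,"ay":0,"az":0,"dx":0,"dy":0,"dz":0,"grip":15},
    {"ax":0,"ay":0,"az":0,"dx":0,"dy":0,"dz":0,"grip":15}
  ]
}}

```text
t: 18.85
position: [642.9, -30.5, 257.0]
tool_rot: [-179.9, 0.0, 83.0]
wrist_force: [-0.5, 0.9, -0.7]
width: 0.323
gripper_force: 39.9
```

```bash
python3 -c "
from h import *
o,c=wcam('w5.png')
go(643.9,-30.5,212.8,83,o);print(px(c,(643.9,-30.5,29)))"
```

```text
t 18.85 pos [642.9 -30.5 257. ] rot [-1.7994e+02  2.0000e-02  8.2990e+01] q7 -13.6
az total -0.0002 then d [ 0.1  1.  44.2]
[322.25757688 269.95852118]
```

View pics/w5.png

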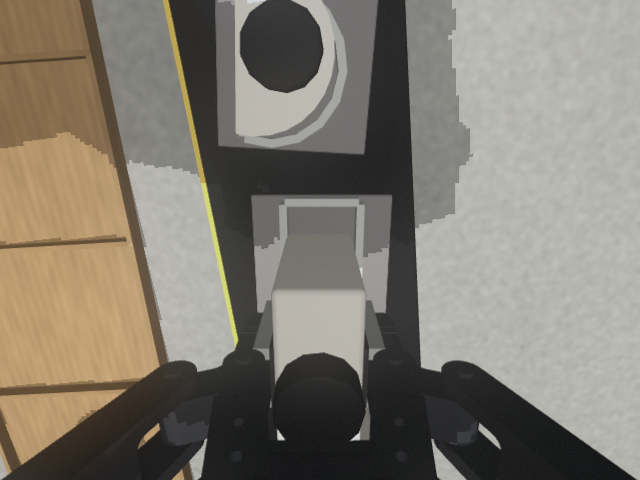

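{"name": "apply_moves", "arguments": {
  "motion": [
    {"ax":0,"ay":0,"az":0,"dx":0,"dy":0.8,"dz":15,"grip":15},
    {"ax":0,"ay":0,"az":0,"dx":0,"dy":0,"dz":10,"grip":15},
    {"ax":0,"ay":0,"az":0,"dx":0,"dy":0,"dz":7,"grip":15},
    {"ax":0,"ay":0,"az":0,"dx":0,"dy":0,"dz":5,"grip":15},
    {"ax":0,"ay":0,"az":0,"dx":0,"dy":0,"dz":4,"grip":15},
    {"ax":0,"ay":0,"az":0,"dx":0,"dy":0,"dz":2.5,"grip":15},
    {"ax":0,"ay":0,"az":0,"dx":0,"dy":0,"dz":0,"grip":15},
    {"ax":0,"ay":0,"az":0,"dx":0,"dy":0,"dz":0,"grip":15}
  ]
}}

```text
t: 19.7
position: [644.5, -30.4, 213.7]
tool_rot: [180.0, -0.0, 83.0]
wrist_force: [-1.0, 0.4, -0.3]
width: 0.32
gripper_force: 39.9
```

{"name": "apply_moves", "arguments": {
  "motion": [
    {"ax":0,"ay":0,"az":0,"dx":0,"dy":0,"dz":0.8,"grip":15},
    {"ax":0,"ay":0,"az":0,"dx":0,"dy":0,"dz":0,"grip":15},
    {"ax":0,"ay":0,"az":0,"dx":0,"dy":0,"dz":0,"grip":70},
    {"ax":0,"ay":0,"az":0,"dx":0,"dy":0,"dz":0,"grip":70},
    {"ax":0,"ay":0,"az":0,"dx":0,"dy":0,"dz":0,"grip":70},
    {"ax":0,"ay":0,"az":0,"dx":0,"dy":0,"dz":0,"grip":70},
    {"ax":0,"ay":0,"az":0,"dx":0,"dy":0,"dz":-30,"grip":75},
    {"ax":0,"ay":0,"az":0,"dx":0,"dy":0,"dz":-30,"grip":75},
    {"ax":0,"ay":0,"az":0,"dx":0,"dy":0,"dz":-30,"grip":75},
    {"ax":0,"ay":0,"az":0,"dx":0,"dy":0,"dz":0,"grip":75},
    {"ax":0,"ay":0,"az":0,"dx":0,"dy":0,"dz":0,"grip":75},
    {"ax":0,"ay":0,"az":0,"dx":0,"dy":0,"dz":0,"grip":75}
  ]
}}

```text
t: 20.9
position: [643.8, -30.3, 301.6]
tool_rot: [-179.9, 0.0, 83.0]
wrist_force: [0.4, -0.3, -0.8]
width: 0.88
gripper_force: 0.0
```

```bash
python3 -c "
from h import *
o,c=wcam('w6.png'); go(472.3,-160,300,90,o)
print(px(c,(643.9,-30.5,79)))"
```

```text
t 20.9 pos [643.8 -30.3 301.6] rot [-1.7987e+02  1.0000e-02  8.3000e+01] q7 -13.2
az total -0.1221 then d [-129.7 -171.5    1.6]
[321.08602102 274.29372486]
```

View pics/w6.png

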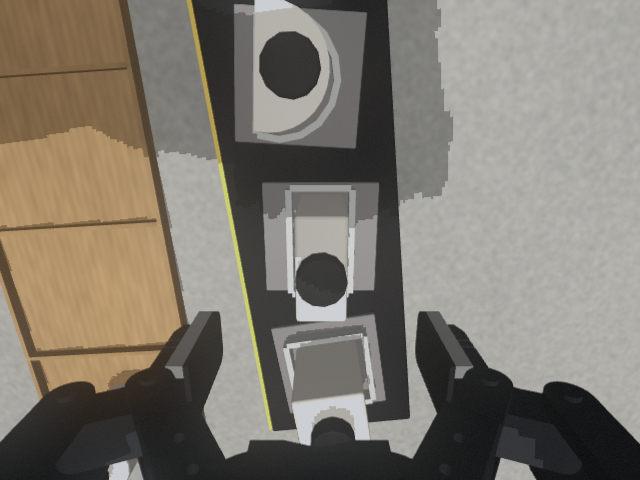

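{"name": "apply_moves", "arguments": {
  "motion": [
    {"ax":0,"ay":0,"az":-0.122,"dx":0,"dy":0,"dz":0,"grip":80},
    {"ax":0,"ay":0,"az":0,"dx":-25.9,"dy":-34.3,"dz":0,"grip":80},
    {"ax":0,"ay":0,"az":0,"dx":-25.9,"dy":-34.3,"dz":0,"grip":80},
    {"ax":0,"ay":0,"az":0,"dx":-25.9,"dy":-34.3,"dz":0,"grip":80},
    {"ax":0,"ay":0,"az":0,"dx":-25.9,"dy":-34.3,"dz":0,"grip":80},
    {"ax":0,"ay":0,"az":0,"dx":-25.9,"dy":-34.3,"dz":0,"grip":80},
    {"ax":0,"ay":0,"az":0,"dx":0,"dy":0,"dz":20,"grip":80},
    {"ax":0,"ay":0,"az":0,"dx":0,"dy":0,"dz":20,"grip":80},
    {"ax":0,"ay":0,"az":0,"dx":0,"dy":0,"dz":0,"grip":80},
    {"ax":0,"ay":0,"az":0,"dx":0,"dy":0,"dz":0,"grip":80},
    {"ax":0,"ay":0,"az":0,"dx":0,"dy":0,"dz":0,"grip":80},
    {"ax":0,"ay":0,"az":0,"dx":0,"dy":0,"dz":0,"grip":80}
  ]
}}

```text
t: 22.15
position: [473.3, -159.7, 263.3]
tool_rot: [179.9, 0.0, 90.0]
wrist_force: [-0.0, -0.6, 0.1]
width: 0.933
gripper_force: 0.0
```

```bash
python3 -c "
from h import *
go(472.3,-160,197,90)"
```

```text
t 22.15 pos [ 473.3 -159.7  263.3] rot [1.7993e+02 1.0000e-02 9.0010e+01] q7 0.5
az total 0.0002 then d [-0.3 -1.  66.3]
```

{"name": "apply_moves", "arguments": {
  "motion": [
    {"ax":0,"ay":0,"az":0,"dx":-0.3,"dy":-1,"dz":25,"grip":80},
    {"ax":0,"ay":0,"az":0,"dx":0,"dy":0,"dz":25,"grip":80},
    {"ax":0,"ay":0,"az":0,"dx":0,"dy":0,"dz":16,"grip":80},
    {"ax":0,"ay":0,"az":0,"dx":0,"dy":0,"dz":0,"grip":80},
    {"ax":0,"ay":0,"az":0,"dx":0,"dy":0,"dz":0,"grip":80},
    {"ax":0,"ay":0,"az":0,"dx":0,"dy":0,"dz":0,"grip":60},
    {"ax":0,"ay":0,"az":0,"dx":0,"dy":0,"dz":0,"grip":30},
    {"ax":0,"ay":0,"az":0,"dx":0,"dy":0,"dz":0,"grip":30},
    {"ax":0,"ay":0,"az":0,"dx":0,"dy":0,"dz":0,"grip":30},
    {"ax":0,"ay":0,"az":0,"dx":0,"dy":0,"dz":0,"grip":30}
  ]
}}

```text
t: 23.15
position: [472.3, -160.2, 197.8]
tool_rot: [179.9, 0.0, 90.0]
wrist_force: [0.8, 0.3, 4.7]
width: 0.556
gripper_force: 40.4
```

```bash
python3 -c "
from h import *
go(472.3,-160,197,90)
go(643.2,169.5,288,90)"
```

```text
t 23.15 pos [ 472.3 -160.2  197.8] rot [1.7989e+02 3.0000e-02 8.9980e+01] q7 -0.6
az total -0.0003 then d [0.2 0.  0.8]
t 23.15 pos [ 472.3 -160.2  197.8] rot [1.7989e+02 3.0000e-02 8.9980e+01] q7 -0.6
az total -0.0003 then d [329.7 170.9 -90.2]
```

{"name": "apply_moves", "arguments": {
  "motion": [
    {"ax":0,"ay":0,"az":0,"dx":0,"dy":0,"dz":-25,"grip":30},
    {"ax":0,"ay":0,"az":0,"dx":0,"dy":0,"dz":-35,"grip":30},
    {"ax":0,"ay":0,"az":0,"dx":30,"dy":0,"dz":0,"grip":30},
    {"ax":0,"ay":0,"az":0,"dx":40,"dy":0,"dz":0,"grip":30},
    {"ax":0,"ay":0,"az":0,"dx":45,"dy":0,"dz":0,"grip":30},
    {"ax":0,"ay":0,"az":0,"dx":45,"dy":0,"dz":0,"grip":30},
    {"ax":0,"ay":0,"az":0,"dx":45,"dy":0,"dz":0,"grip":30},
    {"ax":0,"ay":0,"az":0,"dx":45,"dy":0,"dz":0,"grip":30},
    {"ax":0,"ay":0,"az":0,"dx":45,"dy":0,"dz":0,"grip":30},
    {"ax":0,"ay":0,"az":0,"dx":34.9,"dy":0,"dz":0,"grip":30}
  ]
}}

```text
t: 24.15
position: [471.5, 173.1, 257.1]
tool_rot: [180.0, -0.1, 90.1]
wrist_force: [0.6, -0.5, -2.3]
width: 0.555
gripper_force: 41.7
```

{"name": "apply_moves", "arguments": {
  "motion": [
    {"ax":0,"ay":0,"az":0,"dx":0,"dy":30,"dz":0,"grip":30},
    {"ax":0,"ay":0,"az":0,"dx":0,"dy":40,"dz":0,"grip":30},
    {"ax":0,"ay":0,"az":0,"dx":0,"dy":40,"dz":0,"grip":30},
    {"ax":0,"ay":0,"az":0,"dx":0,"dy":40,"dz":0,"grip":30},
    {"ax":0,"ay":0,"az":0,"dx":0,"dy":20.9,"dz":0,"grip":30},
    {"ax":0,"ay":0,"az":0,"dx":0,"dy":0,"dz":0,"grip":30},
    {"ax":0,"ay":0,"az":0,"dx":0,"dy":0,"dz":0,"grip":30},
    {"ax":0,"ay":0,"az":0,"dx":0,"dy":0,"dz":0,"grip":30},
    {"ax":0,"ay":0,"az":0,"dx":0,"dy":0,"dz":0,"grip":30}
  ]
}}

```text
t: 25.05
position: [641.8, 170.1, 256.7]
tool_rot: [-179.9, 0.0, 90.0]
wrist_force: [0.6, 0.5, -1.7]
width: 0.549
gripper_force: 41.9
```

```bash
python3 -c "
from h import *
o,c=wcam('w7.png')
go(643.2,169.5,212.8,90,o);print(px(c,(643.2,169.5,29)))"
```

```text
t 25.05 pos [641.8 170.1 256.7] rot [-179.91    0.     90.04] q7 -19.8
az total 0.0007 then d [-0.6  1.4 43.9]
[323.31337945 271.58889083]
```

View pics/w7.png

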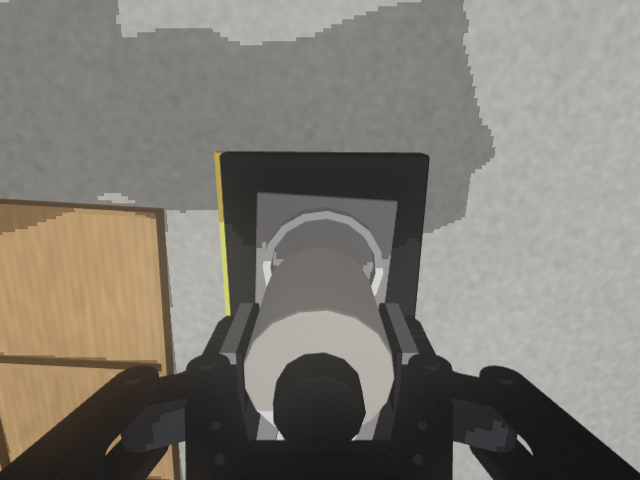

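The round rim is centred at u≈323, as predicted, so I lower the bottle.

{"name": "apply_moves", "arguments": {
  "motion": [
    {"ax":0,"ay":0,"az":0,"dx":-0.4,"dy":1.1,"dz":15,"grip":30},
    {"ax":0,"ay":0,"az":0,"dx":0,"dy":0,"dz":10,"grip":30},
    {"ax":0,"ay":0,"az":0,"dx":0,"dy":0,"dz":7,"grip":30},
    {"ax":0,"ay":0,"az":0,"dx":0,"dy":0,"dz":5,"grip":30},
    {"ax":0,"ay":0,"az":0,"dx":0,"dy":0,"dz":4,"grip":30},
    {"ax":0,"ay":0,"az":0,"dx":0,"dy":0,"dz":2.2,"grip":30},
    {"ax":0,"ay":0,"az":0,"dx":0,"dy":0,"dz":0,"grip":30},
    {"ax":0,"ay":0,"az":0,"dx":0,"dy":0,"dz":0,"grip":30}
  ]
}}

```text
t: 25.9
position: [644.1, 169.4, 213.8]
tool_rot: [180.0, -0.0, 90.0]
wrist_force: [0.6, -0.0, -1.8]
width: 0.553
gripper_force: 42.0
```

{"name": "apply_moves", "arguments": {
  "motion": [
    {"ax":0,"ay":0,"az":0,"dx":0,"dy":0,"dz":0.8,"grip":30},
    {"ax":0,"ay":0,"az":0,"dx":0,"dy":0,"dz":0,"grip":30},
    {"ax":0,"ay":0,"az":0,"dx":0,"dy":0,"dz":0,"grip":75},
    {"ax":0,"ay":0,"az":0,"dx":0,"dy":0,"dz":0,"grip":75},
    {"ax":0,"ay":0,"az":0,"dx":0,"dy":0,"dz":0,"grip":75},
    {"ax":0,"ay":0,"az":0,"dx":0,"dy":0,"dz":0,"grip":75},
    {"ax":0,"ay":0,"az":0,"dx":0,"dy":0,"dz":-30,"grip":75},
    {"ax":0,"ay":0,"az":0,"dx":0,"dy":0,"dz":-30,"grip":75},
    {"ax":0,"ay":0,"az":0,"dx":0,"dy":0,"dz":-30,"grip":75},
    {"ax":0,"ay":0,"az":0,"dx":0,"dy":-40,"dz":-20,"grip":75},
    {"ax":0,"ay":0,"az":0,"dx":0,"dy":-40,"dz":-20,"grip":75},
    {"ax":0,"ay":0,"az":0,"dx":0,"dy":-40,"dz":0,"grip":75}
  ]
}}

```text
t: 27.1
position: [523.5, 169.5, 345.3]
tool_rot: [179.7, -0.1, 90.0]
wrist_force: [0.6, 1.0, 0.2]
width: 0.881
gripper_force: 0.0
```

{"name": "apply_moves", "arguments": {
  "motion": [
    {"ax":0,"ay":0,"az":0,"dx":0,"dy":-45,"dz":0,"grip":75},
    {"ax":0,"ay":0,"az":0,"dx":0,"dy":-45,"dz":0,"grip":75},
    {"ax":0,"ay":0,"az":0,"dx":45,"dy":0,"dz":0,"grip":75},
    {"ax":0,"ay":0,"az":0,"dx":45,"dy":0,"dz":0,"grip":75},
    {"ax":0,"ay":0,"az":0,"dx":0,"dy":0,"dz":0,"grip":75},
    {"ax":0,"ay":0,"az":0,"dx":0,"dy":0,"dz":0,"grip":75}
  ]
}}

```text
t: 27.7
position: [433.7, 260.7, 342.8]
tool_rot: [180.0, -0.0, 90.2]
wrist_force: [-0.2, -1.2, 0.3]
width: 0.876
gripper_force: 0.0
```

```bash
python3 -c "
from h import *
o,c=cam('top')
for n in ['half','square','oblong','round']: print(n,[(w(c,d['location']).round(0),round(d['confidence'],2)) for d in imaging.place_of('bottle_%s_mid'%n,'top')[:2]])
i=c['color'][150:300,190:410,::-1]
cv2.imwrite('pics/t9.png',cv2.resize(i,None,fx=3.5,fy=3.5,interpolation=2))
"
```

```text
half [(array([644.,  68.,  54.]), 0.76)]
square [(array([ 636., -132.,   56.]), 0.72)]
oblong [(array([645., -29.,  58.]), 0.67)]
round [(array([641., 172.,  58.]), 0.89), (array([ 639., -128.,   13.]), 0.18)]
```

View pics/t9.png

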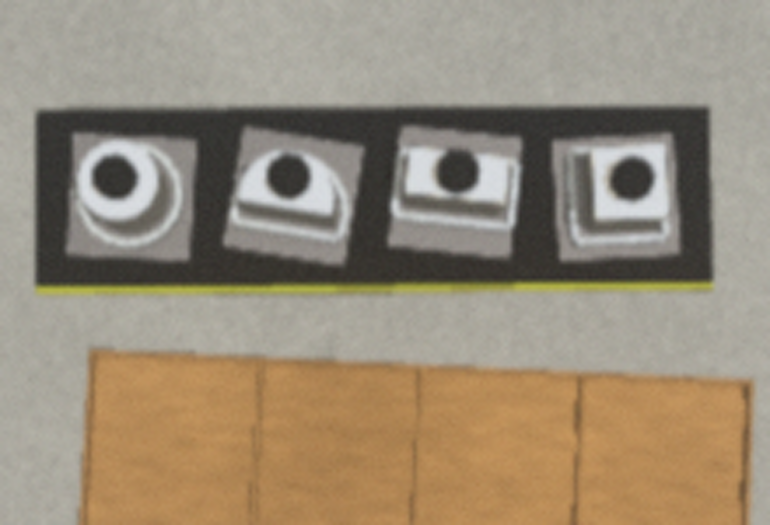

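All four bottles are upright in their matching recesses. Their tops are offset in the picture only by parallax, and the centres sit at z≈57 as they should.

```bash
python3 -c "
from h import *
print(workorder.sign_off())"
```

```text
the job is handed in; nothing more can be done
None
```

All four bottles are standing seated in their matching recesses, confirmed by the last top-camera view; the pen cup and tape roll were never approached, and the job was handed in at about 28 s of the 96 s allowed (sign-off returned no verdict).

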